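# Clamp the orange connector in its assembly fixture

### The arm

A 6-joint arm with a two-finger parallel gripper is mounted at the origin on the work surface. World frame = base frame: x ahead of the robot, y to its left, z up, the work surface at z = 0. Lengths are in m, angles in rad, forces in N, time in s.
With the tool pointing down it reaches from about 0.3 to 0.95 m from the base axis. Payload 3.1 kg.
Tool frame: the origin (TCP) lies on the centre line of the jaws, within the pads' length; the fingertips stand 14 mm ahead of it and the grasp point (between the pads) lies 5 mm behind it; z points along the fingers, y is the line along which they close (so a half turn about z gives the same grasp; the last joint's range is limited). The gripper opens to 85 mm and grips with 20 to 120 N. Pads are 22 mm wide; open, the fingers measure 114 mm over their backs; the gripper's body (76 mm by 85 mm) begins 54 mm behind the grasp point. The pads swing forward as they close: fully open they stand 13 mm farther back than shut.
Start: joints at [-1.363, 0.308, 1.634, -0, 1.2, -0.07], TCP at [0.171, -0.601, 0.245] pointing down, gripper open.
Joint ranges: [-3.06, 3.06], [-0.79, 1.96], [0.05, 2.63], [-1.19, 4.34], [0.05, 2.64], [-2.94, 2.94]. Speed limits (rad/s): [2.79, 2.79, 3.14, 3.14, 3.14, 3.14].

### API

Orientations are given as a 3x3 rotation matrix whose columns are the frame's x, y, z axes.
In Python, from workcell import r, cams gives the robot as it stands.
- The arm moves only by the shell command python3 -m pendant 'ROWS' [OPENING] [FORCE]. ROWS is JSON, a list of rows, each a list of 4 numbers: the shift along the tool's x, y, z in cm, then the turn about the tool's z in degrees. In form: [[tx, ty, tz, roll], ...]. A call has 1 to 10 rows; each row is the pose to reach, as a shift and turn from the pose commanded when the call began, along the tool's axes at that moment; what a row does not reach only later rows make up. A row lasts 1/8 s, in which the tool goes at most 62.5 mm and 10.7 degrees, less where a joint would pass 70% of its speed; a pose out of reach is approached as far as the arm can. A call with a gripper value outside its range is refused whole. OPENING is the opening, from 0 (shut) to 1 (fully open), set as the call begins (- or left out, the last holds). The fingers move at their own pace and stop on an object; FORCE is the grip in N (left out, the last holds). Time passes only in rows, so rows that repeat a pose let the fingers close. It gives the time, the measured TCP pose, the force, the opening and the grip force at its end, in the units of the state.
- r.sense(): the state, without advancing time (a new reading comes with each control period).
- cams.snapshot(name): name is "side" or "top" or "wrist"; returns a dict with "pixels" (480x640x3 uint8, red, green, blue), "camera_matrix" (3x3 intrinsics, pixels), "R" (3x3) and "t" (3): a world point X has camera coordinates R X + t. Camera axes: x right, y down, z forward; pixel columns grow to the right and rows downward; lengths in m; the calibration is good to about 2 mm. A picture is of the moment at which its call begins. There is no depth.
- r.finish_job(): hands the job in; it is judged then, once.
The state is a dict: "clock": time; "joint_pos": joint angles; "qd": joint speeds; "joint_torque": joint torques, N m; "tcp_pos": TCP position; "ee_rot": TCP orientation; "force": force on the tool from outside, world axes, zero at the start; "ft_torque": the same for the moment, N m; "grip_width": finger opening in m; "finger_force": force on a finger pad.
Only numpy, scipy, OpenCV 4.12 (cv2) and the standard library are available. Lean on these libraries where they do the work, as an engineer would, in place of code of your own. Each camera call takes 0.05 s, during which the arm holds its last target. There are 200 camera calls.

### The job

Two identical fixtures stand on the harness bench, each holding a connector housing. Clamp the orange housing: turn the red knob of its fixture clockwise until the brass off-centre lobe points at the housing and presses it firmly against the sprung rubber pad on its far side, then let go of it. Leave the other fixture's clamp (the grey housing's) open.

Things in the scene. Friction and masses are not known exactly. Their poses are not given: they have to be found in the camera images.
- jig_a_knob (a point): Red knob of the ORANGE housing's fixture: upright bar 56 x 14 mm, 52-92 mm above the bench, centred on its vertical turning axis. Point: on the axis, 75 mm up. x axis: along the bar, where the lobe points; y: across it (grip there); z up. Below, 14-36 mm up, a brass disc of radius 26, centre 14 mm off axis: lobe reaches 40 mm. All within 100 mm of it is under 50 mm tall.
- jig_a_cam (a joint): Angle of that knob, rad: 0 = open (lobe square to the housing's direction), grows clockwise seen from above; 1.57 = lobe points straight at the housing; end stop 1.75. Starts at 0 to 0.35. The housing slides a few mm and meets the sprung pad near 0.8; firmly clamped from 1.0 on, best 1.5. Turns with 0.05 N m friction (under 0.1 when clamping) and stays where left.
- housing_orange_center (a point): Centre of the orange connector housing, a loose block 60 x 44 x 30 mm (x, y, z), eight dark cavities on top, lying on the fixture's 12 mm plate (110 x 190 mm): centre 27 mm, top 42 mm above the bench. It lies about 55 mm from the knob's axis along its own +y; beyond it, a sprung rubber pad (1.5 N per mm) in front of a 48 mm tall steel block.
- jig_b_cam (a joint): Angle, in the same sense, of the identical red knob on the other fixture, which holds the GREY housing. It starts open, between 0 and 0.35, and is to stay open.

How it is judged:
By the outcome, as a careful person would: the job done as asked, in the order asked, and still so for the second after the job is handed in, with the robot touching nothing.
It also fails if it takes over 32 s, if anything falls off the work surface, if the arm or the gripper's body presses on something with over 40 N, if the wrist force passes 120 N, or if a joint passes its speed limit or range.

## Working session

There is one attempt and no reset: what is moved stays moved. The work goes in short steps, Python scripts to look and compute and a shell command to move; the robot and the scene stay as the last step left them, time stands still between calls to the robot, and variables do not carry over. Pictures are saved under pics/ and viewed, at most 10 in all, crops included, and the job is handed in when it is done.

```bash
mkdir -p pics; cat > h.py <<'E'
import numpy as np,cv2
from workcell import r,cams
def ray(s,uv,z):
    K,R,t=map(np.array,(s["camera_matrix"],s["R"],s["t"]))
    d=R.T@np.linalg.solve(K,[uv[0],uv[1],1.]);c=-R.T@t
    return c+d*(z-c[2])/d[2]
def proj(s,X):
    K,R,t=map(np.array,(s["camera_matrix"],s["R"],s["t"]))
    p=K@(R@np.array(X)+t);return p[:2]/p[2]
def save(s,n,crop=None):
    im=s["pixels"][:,:,::-1]
    cv2.imwrite(f"pics/{n}.png",im if crop is None else im[crop[1]:crop[3],crop[0]:crop[2]])
def blobs(s,name,amin=40):
    h=cv2.cvtColor(s["pixels"],cv2.COLOR_RGB2HSV)
    H,S,V=[h[:,:,i].astype(int) for i in range(3)]
    m={'red':((H<6)|(H>172))&(S>140)&(V>60),'orange':(H>=8)&(H<=17)&(S>150)&(V>100)}[name]
    n,l,st,c=cv2.connectedComponentsWithStats(m.astype(np.uint8))
    out=[]
    for i in range(1,n):
        if st[i,4]>=amin:
            ys,xs=np.where(l==i);out.append((c[i].round(1),int(st[i,4]),cv2.minAreaRect(np.c_[xs,ys].astype(np.float32))))
    return out
E
python3 - <<'E'
from h import *
for n in("top","side"):
    s=cams.snapshot(n);save(s,n+"0");print(n,(-np.array(s["R"]).T@s["t"]).round(3))
    for c in("red","orange"):
        for b in blobs(s,c):print(c,b)
print(r.sense()["clock"])
E
```

```text
top [ 0.382 -0.013  0.78 ]
red (array([230.6, 254.3]), 593, ((231.02944946289062, 253.88238525390625), (15.037208557128906, 43.413875579833984), 14.03624439239502))
red (array([483.5, 270.5]), 757, ((483.32562255859375, 270.16949462890625), (42.91685104370117, 18.470542907714844), 69.775146484375))
orange (array([196.7, 253.5]), 1144, ((196.1655731201172, 252.42129516601562), (35.4438362121582, 43.574729919433594), 13.240518569946289))
side [-0.008  0.665  0.546]
red (array([394.8, 213.3]), 622, ((394.7861328125, 213.39015197753906), (30.411439895629883, 21.059921264648438), 8.746161460876465))
red (array([269.5, 280.7]), 747, ((269.30767822265625, 280.5384521484375), (41.04780960083008, 23.297405242919922), 33.690067291259766))
orange (array([241.8, 315.6]), 780, ((241.80661010742188, 315.1962890625), (36.9421501159668, 37.320648193359375), 60.524105072021484))
0.1
```

View pics/top0.png

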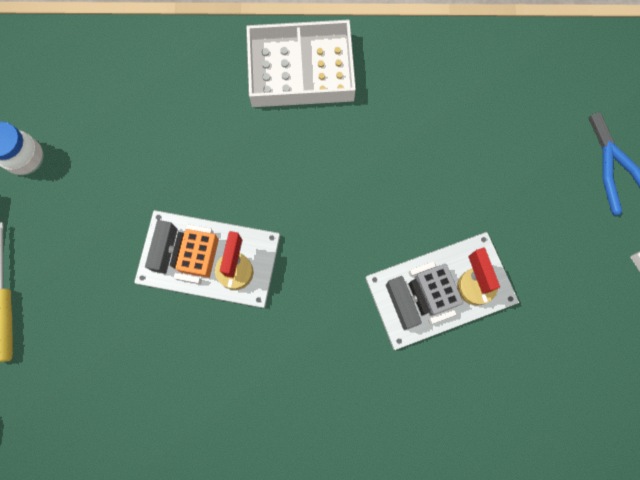

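View pics/side0.png

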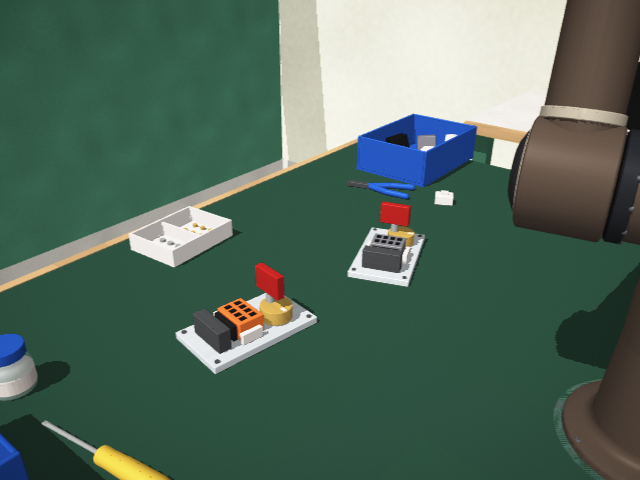

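The top view shows the orange fixture at about (207,258), with its knob near (231,254), its lobe pointing down in the image and the housing to the left at (197,253). The grey fixture is at (442,290), also open. The side view agrees: orange knob at (269,281), grey at (395,213).

```bash
cat > m.py <<'E'
from h import *
def measure():
    T=cams.snapshot("top");S=cams.snapshot("side")
    h=cv2.cvtColor(T["pixels"],cv2.COLOR_RGB2HSV).astype(int)
    t=[b for b in blobs(T,"red") if b[0][0]<350][0]
    print("top ray z.075/.085",ray(T,t[0],.075).round(4),ray(T,t[0],.085).round(4))
    s=max(blobs(S,"red"),key=lambda b:b[0][1]);print("side ray z.072",ray(S,s[0],.072).round(4))
    o=[b for b in blobs(T,"orange") if b[0][0]<350][0];print("housing",ray(T,o[0],.042).round(4))
    def edge(rect,z):
        p=cv2.boxPoints(rect);P=np.array([ray(T,q,z)[:2] for q in p])
        e=[P[1]-P[0],P[2]-P[1]];L=[np.linalg.norm(x) for x in e]
        e=e[int(np.argmax(L))];return np.array(L).round(4),np.degrees(np.arctan2(e[1],e[0]))%180
    print("bar dir",edge(t[2],.092),"housing long dir",edge(o[2],.042))
    w=((h[:,:,1]<40)&(h[:,:,2]>120)).astype(np.uint8);w[:,350:]=0;w[:200]=0;w[:,:120]=0
    w=cv2.morphologyEx(w,cv2.MORPH_CLOSE,np.ones((5,5)));c=max(cv2.findContours(w,0,1)[0],key=cv2.contourArea)
    print("plate",edge(cv2.minAreaRect(cv2.convexHull(c)),.012))
    y=((h[:,:,0]>17)&(h[:,:,0]<30)&(h[:,:,1]>100)&(h[:,:,2]>90)).astype(np.uint8);y[:,300:]=0;y[:,:205]=0;y[:200]=0;y[320:]=0
    (c,rad)=cv2.minEnclosingCircle(np.argwhere(y)[:,::-1].astype(np.float32));a=ray(T,c,.036)
    print("disc",a.round(4),"rad",np.linalg.norm(ray(T,(c[0]+rad,c[1]),.036)-a).round(4))
    return T,S
E
python3 - <<'E'
from m import *
T,S=measure()
# top face of bar: bright red pixels
for b in blobs(T,"red"):
    u,v=b[0].astype(int);print(T["pixels"][v-4:v+5:4,u-10:u+11:2,0])
q=r.sense();print(q["ee_rot"],q["tcp_pos"],q["joint_pos"],q["force"])
E
```

```text
top ray z.075/.085 [0.5299 0.1045 0.075 ] [0.5278 0.1029 0.085 ]
side ray z.072 [0.5301 0.1058 0.072 ]
housing [0.5377 0.1571 0.042 ]
bar dir (array([0.0568, 0.0198]), np.float64(168.86591503760965)) housing long dir (array([0.0611, 0.0504]), np.float64(170.98404723750895))
plate (array([0.1133, 0.199 ]), np.float64(79.42434175890482))
disc [0.5147 0.1057 0.036 ] rad 0.026
[[179 179 209 218 216 216 211 162 110 113 198]
 [177 183 218 217 216 214 205 118 108 120 220]
 [229 216 219 217 215 212 169 111 111 106 151]]
[[152 154 154 154 180 213 212 211 210 204 177]
 [166 151 152 151 154 200 213 212 211 211 192]
 [146 151 153 152 154 157 208 212 212 209 209]]
[[ 9.61658860e-01  2.74248305e-01 -3.21204605e-04]
 [ 2.74248481e-01 -9.61657796e-01  1.43324161e-03]
 [ 8.41751703e-05 -1.46637937e-03 -9.99998921e-01]] [ 0.17126586 -0.60057269  0.2444661 ] [-1.36270070e+00  3.08730390e-01  1.63466589e+00 -1.94991295e-05
  1.19966506e+00 -6.97054866e-02] [ 0.24798397 -0.26227524 -0.17800042]
```

```bash
python3 -m pendant '[[4,-4.3,0,-10],[8,-8.6,0,-20],[12,-12.9,0,-30],[16,-17.2,0,-40],[20,-21.5,0,-50],[24,-25.8,0,-60],[28,-30.1,0,-70],[32,-34.4,0,-80],[36,-38.7,0,-90],[40,-43,0,-100]]' 1
cat > go.py <<'E'
from h import *
import sys
def to(p,yaw):
    q=r.sense();R=np.array(q["ee_rot"]);d=R.T@(np.array(p)-q["tcp_pos"])*100
    y0=np.degrees(np.arctan2(R[1,0],R[0,0]))
    print("clock",q["clock"],"tcp",np.round(q["tcp_pos"],4),"yaw",y0.round(2),"shift cm",d.round(2),"roll",((y0-yaw+180)%360-180).round(2),"q6",round(q["joint_pos"][5],2))
if __name__=="__main__":
    a=list(map(float,sys.argv[1:]));to(a[:3],a[3])
E
python3 go.py .530 .105 .2 169
```

```text
clock: 1.45
tcp_pos: [0.4387, -0.0761, 0.2455]
ee_rot: [[-0.442, 0.897, 0.001], [0.897, 0.442, -0.0], [-0.001, 0.001, -1.0]]
force: [1.5, -1.0, -0.1]
grip_width: 0.0857
finger_force: 0.0
clock 1.45 tcp [ 0.4387 -0.0761  0.2455] yaw 116.25 shift cm [12.21 16.19  4.55] roll -52.75 q6 -0.73
```

```bash
python3 -m pendant '[[2,2.7,0.7,-9],[4,5.4,1.4,-18],[6,8.1,2.1,-27],[8,10.8,2.8,-36],[10,13.5,3.5,-45],[12.2,16.2,4.5,-52.7],[12.2,16.2,4.5,-52.7],[12.2,16.2,4.5,-52.7]]' 0.7
python3 - <<'E'
from m import *
from go import to
s=cams.snapshot("wrist");save(s,"w1")
print((-np.array(s["R"]).T@s["t"]).round(3))
for b in blobs(s,"red"):
    P=[ray(s,q,.092)[:2] for q in cv2.boxPoints(b[2])];print(b,ray(s,b[0],.08).round(4),np.round(P,4))
h=cv2.cvtColor(s["pixels"],cv2.COLOR_RGB2HSV)
for b in blobs(s,"orange"):print(b[1],ray(s,b[0],.042).round(4))
to([.53,.105,.075],169)
E
```

```text
clock: 2.45
tcp_pos: [0.53, 0.1024, 0.2]
ee_rot: [[-0.98, 0.198, -0.001], [0.198, 0.98, -0.001], [0.001, -0.001, -1.0]]
force: [-0.3, -0.1, -0.0]
grip_width: 0.06
finger_force: 0.0
[0.454 0.118 0.327]
(array([328.3, 232.5]), 1728, ((327.9999694824219, 232.49996948242188), (86.99998474121094, 19.999996185302734), 90.0)) [0.5303 0.1062 0.08  ] [[0.4968 0.106 ]
 [0.4993 0.1185]
 [0.5586 0.1072]
 [0.5559 0.0938]]
3406 [0.5372 0.1601 0.042 ]
43 [0.5116 0.1051 0.042 ]
clock 2.5 tcp [0.5301 0.102  0.2003] yaw 168.55 shift cm [ 0.07  0.29 12.53] roll -0.45 q6 -1.26
```

View pics/w1.png

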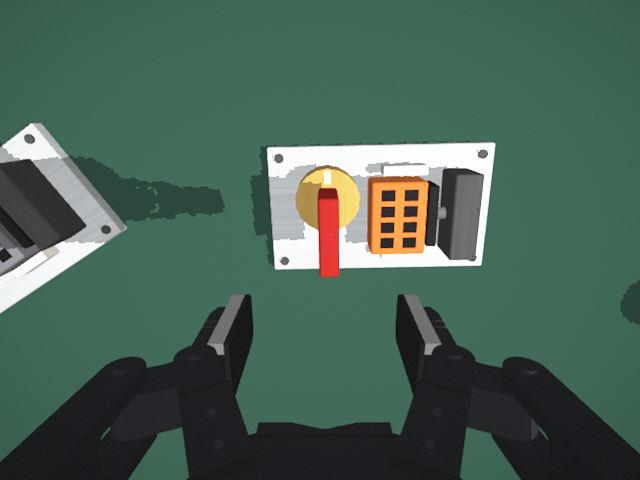

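The wrist view shows the red bar at (328,232), parallel to the tool's x axis and centred between the jaws. The brass lobe points away from the camera and the orange housing is at (398,215). The point agrees with the other two views, so I descend.

```bash
python3 -m pendant '[[0.1,0.4,3,0],[0.1,0.4,6,0],[0.1,0.4,9,0],[0.1,0.4,11,0],[0.1,0.4,12.5,0],[0.1,0.4,12.5,0],[0.1,0.4,12.5,0]]' 0.7
python3 go.py .530 .106 .075 168.4
```

```text
clock: 3.38
tcp_pos: [0.5312, 0.1066, 0.0762]
ee_rot: [[-0.98, 0.198, 0.002], [0.198, 0.98, 0.0], [-0.002, 0.0, -1.0]]
force: [-0.0, 0.3, 0.7]
grip_width: 0.0598
finger_force: 0.0
clock 3.375 tcp [0.5312 0.1066 0.0762] yaw 168.59 shift cm [ 0.1  -0.09  0.12] roll 0.19 q6 -1.25
```

```bash
python3 -m pendant '[[0,0,0,0],[0,0,0,0],[0,0,0,0],[0,0,0,0],[0,0,0,0],[0,0,0,0],[0,0,0,0],[0,0,0,0]]' 0 30
python3 - <<'E'
from h import *
s=cams.snapshot("wrist");save(s,"w2")
E
```

```text
clock: 4.38
tcp_pos: [0.5304, 0.1054, 0.0761]
ee_rot: [[-0.981, 0.196, -0.0], [0.196, 0.981, -0.003], [-0.0, -0.003, -1.0]]
force: [-2.2, -5.2, 4.1]
grip_width: 0.0133
finger_force: 33.4
```

View pics/w2.png

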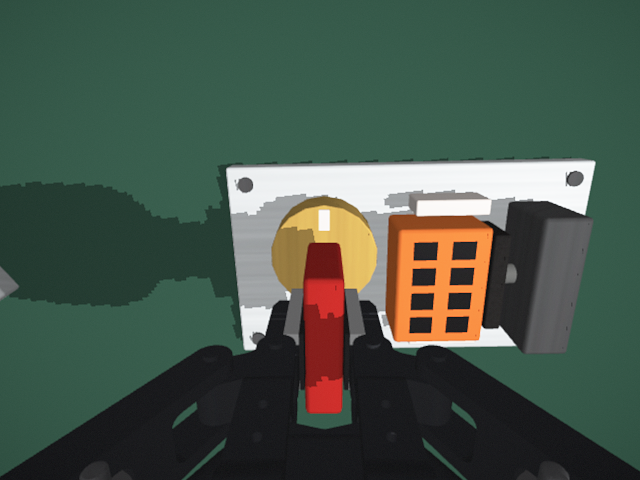

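Both jaws grip the red bar at about (324,330), 13 mm wide, and the lobe is still open. I now turn it clockwise, shifting 1 mm to relieve the side force.

```bash
python3 -m pendant '[[0,-0.1,0,4],[0,-0.1,0,10],[0,-0.1,0,16],[0,-0.1,0,22],[0,-0.1,0,28],[0,-0.1,0,34],[0,-0.1,0,40],[0,-0.1,0,40]]' 0 45
python3 go.py .5304 .105 .076 82.4
```

```text
clock: 5.42
tcp_pos: [0.5307, 0.1059, 0.0761]
ee_rot: [[-0.625, 0.781, 0.001], [0.781, 0.625, -0.0], [-0.001, 0.001, -1.0]]
force: [-0.1, -0.2, 4.8]
grip_width: 0.0134
finger_force: 46.0
clock 5.425 tcp [0.5307 0.1059 0.0761] yaw 128.68 shift cm [-0.05 -0.08  0.01] roll 46.28 q6 -0.56
```

Side force is near zero, so I continue to about 86° in all.

```bash
python3 -m pendant '[[0,0,0,6],[0,0,0,12],[0,0,0,18],[0,0,0,24],[0,0,0,30],[0,0,0,36],[0,0,0,42],[0,0,0,46],[0,0,0,46],[0,0,0,46]]' 0 45
python3 - <<'E'
from h import *
from go import to
print(r.sense()["ft_torque"]);to([.5304,.105,.076],82.4)
s=cams.snapshot("wrist");save(s,"w3")
E
```

```text
clock: 6.68
tcp_pos: [0.5314, 0.106, 0.0761]
ee_rot: [[0.127, 0.992, 0.003], [0.992, -0.127, 0.0], [0.001, 0.003, -1.0]]
force: [2.0, -0.6, 4.4]
grip_width: 0.0134
finger_force: 46.1
[-0.06148699 -0.14964068  0.08413305]
clock 6.675 tcp [0.5314 0.106  0.0761] yaw 82.71 shift cm [-0.11 -0.08  0.01] roll 0.31 q6 0.24
```

View pics/w3.png

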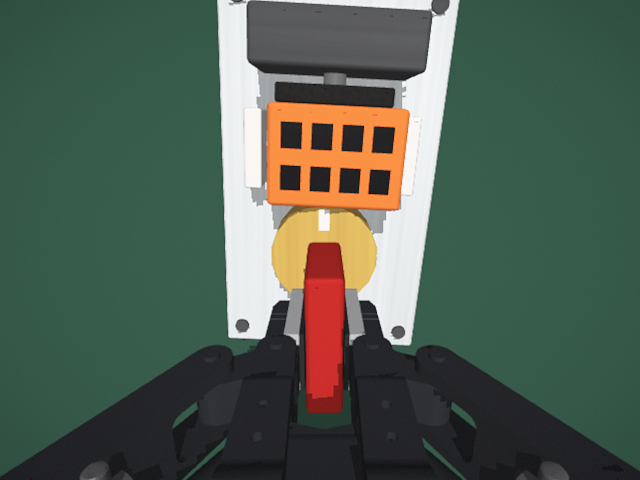

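The lobe now points at the orange housing: the index mark at (323,219) meets the housing's near edge at (335,205), and the housing is against the black pad at (335,95). I release and retreat straight up.

```bash
python3 -m pendant '[[0,0,0,0],[0,0,0,0],[0,0,0,0],[0,0,0,0],[0,0,0,0]]' 0.6
python3 -m pendant '[[0,0,-1,0],[0,0,-4,0],[0,0,-8,0],[0,0,-12,0],[0,0,-15,0],[0,0,-15,0],[0,0,-15,0]]' 0.6
python3 - <<'E'
from h import *
s=cams.snapshot("wrist");save(s,"w4")
for b in blobs(s,"red"):
    P=np.array([ray(s,q,.092)[:2] for q in cv2.boxPoints(b[2])]);print(np.round(P,4))
for b in blobs(s,"orange"):print(b[1],ray(s,b[0],.042).round(4))
E
```

```text
clock: 7.35
tcp_pos: [0.53, 0.1058, 0.0752]
ee_rot: [[0.128, 0.992, -0.0], [0.992, -0.128, -0.0], [-0.0, -0.0, -1.0]]
force: [-0.6, -0.3, -0.2]
grip_width: 0.0515
finger_force: 0.0
clock: 8.22
tcp_pos: [0.5294, 0.1058, 0.2247]
ee_rot: [[0.129, 0.992, -0.001], [0.992, -0.129, -0.0], [-0.0, -0.001, -1.0]]
force: [-0.5, -0.0, 0.2]
grip_width: 0.0512
finger_force: 0.0
[[0.5302 0.1407]
 [0.542  0.1391]
 [0.5348 0.0793]
 [0.5221 0.081 ]]
3035 [0.5446 0.1676 0.042 ]
56 [0.5285 0.1211 0.042 ]
```

View pics/w4.png

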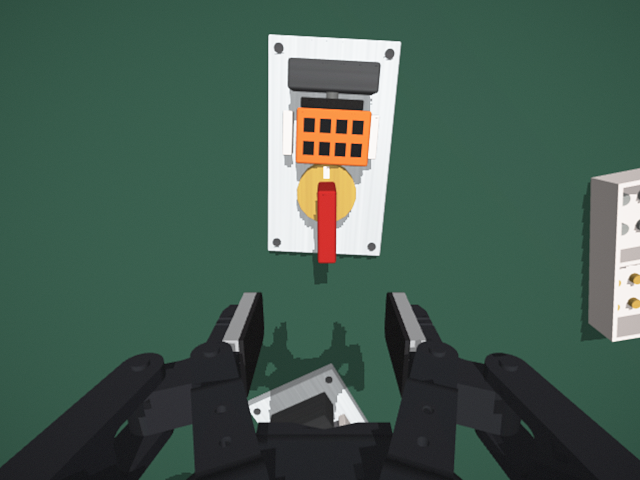

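The gripper is clear. The bar at (327,222) still points at the housing (direction 83°, housing at about 80°), and the housing at (333,137) has moved some 8 mm onto the pad. The clamp holds, so I hand it in.

```bash
python3 -c "
from workcell import r
print(r.finish_job())"
```

```text
the job is handed in; nothing more can be done
None
```

The orange housing is clamped: I turned its knob about 86° clockwise so the lobe presses the housing against the pad, then let go and handed the job in at about 8 s; I never touched the grey housing's fixture, which was open at the start.

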